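Set a telescopic stand leg to its length mark and close the cam lever

ROBOT

A 6-joint arm with a two-finger parallel gripper is mounted at the origin on a cart in front of the work surface, level with it; the furniture and walls round the work are solid. World frame = base frame: x ahead of the robot, y to its left, z up, the work surface at z = 0. Lengths are in m, angles in rad, forces in N, time in s.
With the tool pointing down it reaches from about 0.35 to 0.85 m from the base axis. Payload 8.1 kg.
Tool frame: the origin (TCP) lies at the very end of the fingers, on their centre line; the grasp point (between the pads) lies robot.grip_point_offset behind it (robot.grip_point_offset is the distance from the TCP to the grasp point, in m); z points along the fingers, y is the line along which they close (so a half turn about z gives the same grasp; the last joint's range is limited). The gripper opens to 93 mm and grips with 3 to 60 N. Pads are 15 mm wide; open, the fingers measure 128 mm over their backs; the gripper's body (75 mm by 188 mm) begins 65 mm behind the grasp point.
Start: joints at [-1.342, 0.13, 1.488, -0, 1.523, -0.085], TCP at [0.185, -0.571, 0.219] pointing down, gripper open.
Joint ranges: [-2.96, 2.96], [-0.89, 2.26], [0.02, 2.5], [-1.34, 4.48], [0, 2.73], [-2.66, 2.66]. Speed limits (rad/s): [2.39, 2.39, 2.79, 3.14, 3.14, 3.14].

INTERFACE

Orientations are given as a rotation vector (axis times angle).
In Python, from plant import robot, eyes gives the robot as it stands. The module is installed in compiled form; this text tells all that it offers.
- The arm moves only by the tool apply_moves, never from a script. Its argument "steps" is one flat list of numbers, 7 for each row, row after row: the shift along the tool's x, y, z in units of 30 mm (1.0 is 30 mm), then the turn, a rotation vector about the tool's x, y, z in units of 6 degrees (1.0 is 6 degrees), then the opening in per cent of the stroke, from 0 (shut) to 100 (fully open). In form: [dx, dy, dz, ax, ay, az, fingers, dx, dy, dz, ax, ay, az, fingers, ...]. A call has 1 to 12 rows; each row shifts and turns the commanded pose from where the row before left it, along the tool's axes as they then stand; what a row does not reach is not made up. A row lasts 1/12 s, in which the tool goes at most 41.7 mm and 7.16 degrees, less where a joint would pass 70% of its speed; a pose out of reach is approached as far as the arm can. A call is refused whole if a number of a shift passes 1 or a number of a turn 1, either way. A call with a gripper value outside its range is refused whole. The fingers move at their own pace and stop on an object; "grip_force" is the grip in N (left out, the last holds). Time passes only in rows, so rows that do not move let the fingers close. It gives the time, the measured TCP pose, the force, the opening and the grip force at its end, in the units of the state.
- robot.read_state(): the state, without advancing time (a new reading comes with each control period).
- eyes.read_camera(name): name is "scene" or "top"; returns the picture (400x640x3 uint8, red, green, blue); there is no depth.
- eyes.calibration(name): a dict with "K" (3x3 intrinsics, pixels), "k1" (the pictures are not rectified: a ray, as slopes to the right and down, at radius r is drawn at 1 + k1 r^2 times it, then the intrinsics apply), "R" (3x3) and "t" (3): a world point X has camera coordinates R X + t. Camera axes: x right, y down, z forward; pixel columns grow to the right and rows downward; lengths in m; the calibration is good to about 2 mm. A picture is of the moment at which its call begins. calibration takes no time and is no camera call.
- robot.close_job(): hands the job in; it is judged then, once.
Trained networks look in the newest picture that a camera, given by its name, has taken for a name from the list of things; names that differ only in an ending like _2 or _b are one class to them, and where a whole thing is asked for, a point or a joint stands for the part that bears it (a point fixed in the world has none). Each returns a list of dicts, best first, with "conf" (0 to 1); they miss things now and then, are a little off and sometimes report something else, mostly with a low value. They report only what shows in the picture. A call takes as long as a camera call.
- eyes.search_frame(camera, thing): "rect" ([left, top, width, height] in pixels, round what is visible of it).
- eyes.place_of(camera, thing): "xy" ([column, row] in pixels: a listed point, or the origin of a listed thing).
The state is a dict: "t": time; "q": joint angles; "dq": joint speeds; "joint_torque": joint torques, N m; "tool_pos": TCP position; "orientation": TCP orientation; "force": force on the tool from outside, world axes, zero at the start; "wrist_torque": the same for the moment, N m; "opening": finger opening in m; "gripper_force": force on a finger pad.
Only numpy, scipy, OpenCV 4.12 (cv2) and the standard library are available. Lean on these libraries where they do the work, as an engineer would, in place of code of your own. Each camera call takes 0.05 s, during which the arm holds its last target. There are 200 camera calls.

TASK

The telescopic leg of the recipe stand lies in its bench cradle: draw the leg out by its cross bar until the bar is level with the pointer on the rule beside it, with the cam lever still open, and pause there a moment. Keep holding the bar at the mark against its spring while you slide the cam lever all the way closed towards the leg, and finish while still holding the bar there (do not let go). Leave the jar, jigger and tamper where they stand.

Things in the scene. Friction and masses are not known exactly. Their poses are not given: they have to be found in the camera images.
- stand: Cradle fixed to the worktop with a 27 mm tube along its x axis. Origin on the worktop under the black collar's mouth. -x: the way the leg draws out, roughly to the robot's right; +y: the lever's side, roughly towards the robot; z up. Tube and collar: x -2 to 100, y -35 to 35, up to 79 mm high. Lever guide: x 0 to 22, y to 77, 36 mm high. Rule: x -150 to 20, y -80 to -64, 43 mm high; free worktop elsewhere below the bar.
- leg (a joint): How far the leg is drawn out, m: 0 fully in (start), growing as leg and bar move along the stand's -x, stop at 0.110. A spring draws it in with about 5 N at the start, 7 N drawn out; it runs back if let go, even with the lever closed. The bar's centre line is at stand x = -(0.045 + this value).
- bar_middle (a point): Steel cross bar fixed to the leg's end: 12 mm square section, along the stand's y from y = -46 to 126 mm (long free arm on the +y side). The point is on the leg's axis at the bar's centre line, 60 mm above the worktop; axes as the stand's. The 18 mm round leg and a 25 mm hub are at its y = 0.
- bar_grip (a point): Point in the cross bar on its centre line, 100 mm along +y from the leg's axis, 60 mm above the worktop: a free place, outside the open lever, to pinch the bar from above (fingers closing along the stand's x). Moves with the bar. Axes as the stand's. The bar's underside is at z = 54 mm.
- mark (a point): Length mark: middle of the thin upright blade of the black pointer clip on the rule, beside the bar's short (-y) end, 60 mm above the worktop at stand y = -63 mm; axes as the stand's. The leg is at length when the bar's centre line has the same stand x as this point. Its place differs from case to case (50 to 76 mm of leg travel). It is no stop for the bar.
- cam_lever (a joint): Travel of the cam lever, m: 0 to 0.004 (open) at the start, 0.030 fully closed at its stop; grows as it moves along the stand's -y, towards the leg. About 3 N of friction, no spring: stays where put. Fingers that hold the bar can push it with their side as they slide along the bar, if their tips reach 15 mm or more below the bar's underside.
- lever_blade (a point): Middle of the upper edge of the lever's steel blade, 50 mm above the worktop, 4 mm below the bar's underside. The blade, 8 mm thick (11 at its black tip) and 30 mm high (z 20 to 50 mm), is parallel to the leg from stand x = -147 to 14 mm, so it passes beneath the bar. Its middle is at stand y = 59 mm open, 29 mm closed; it moves only along the stand's y.
- spice_jar: Bystander: spice jar with a cap, 46 mm diameter, 106 mm tall; origin at its underside.
- jigger: Bystander: double-cone steel measure, 45 mm diameter, 79 mm tall; origin at its underside.
- tamper: Bystander: tamper with a turned wooden handle, 58 mm diameter, 95 mm tall; origin at its underside.

How it is judged:
On the way:
1. the bar is held level with the mark while the lever is still open (x of bar_grip in the frame of mark between -0.006 and 0.006 m and contact force between the fingers and leg above 1.5 N and value of joint cam_lever below 0.01 m), for 0.2 s.
At the end, for the whole second after the job is handed in: Still held by the fingers (more than 1.5 N on the cross bar), the bar's centre line is within 6 mm of the mark along the leg and at rest, and the cam lever is closed (at least 26 of its 30 mm) (x of bar_grip in the frame of mark between -0.006 and 0.006 m and contact force between the fingers and leg above 1.5 N and value of joint cam_lever above 0.026 m and velocity of joint leg between -0.01 and 0.01 m/s); the arm keeps its last pose, push and grip.
It fails at once if the lever is slid towards closed (past 12 mm) while the bar is more than 10 mm off the mark, or the leg runs off the mark after that (value of joint cam_lever above 0.012 m and (x of bar_grip in the frame of mark above 0.01 m or x of bar_grip in the frame of mark below -0.01 m)).
It fails at once if the spice jar is pushed away or knocked over (distance of spice_jar from where it was at the start of the episode above 0.025 m or angle between spice_jar's own z axis and vertical above 0.4 rad).
It fails at once if the jigger is pushed away or knocked over (distance of jigger from where it was at the start of the episode above 0.025 m or angle between jigger's own z axis and vertical above 0.4 rad).
It fails at once if the tamper is pushed away or knocked over (distance of tamper from where it was at the start of the episode above 0.025 m or angle between tamper's own z axis and vertical above 0.4 rad).
It also fails if it takes over 48 s, if anything falls off the work surface, if the arm or the gripper's body presses on something with over 40 N, if the wrist force passes 120 N, or if a joint passes its speed limit or range.

## Working session

There is one attempt and no reset: what is moved stays moved. The work goes in short steps, Python scripts to look and compute and a tool call to move; the robot and the scene stay as the last step left them, time stands still between calls to the robot, and variables do not carry over. Pictures are saved under pics/ and viewed, at most 10 in all, crops included, and the job is handed in when it is done.

Besides the shell and the picture viewer there is one more tool, called after "Request:" as name(argument=value, ...) on one line, values as JSON. apply_moves: Moves the arm, as the interface text tells. Its arguments: {"type":"object","properties":{"steps":{"type":"array"},"grip_force":{"type":"number"}},"required":["steps"]}

```bash
mkdir -p pics
cat > h.py <<'E'
import numpy as np, cv2
from scipy.optimize import least_squares
from plant import robot, eyes
def pix(c,X):
    v=np.array(c['R'])@X+np.array(c['t']); s=v[:2]/v[2]; s=s*(1+c['k1']*(s@s)); K=np.array(c['K'])
    return K[:2,:2]@s+K[:2,2]
def tri(obs): # [(calib, xy)]
    f=lambda X:np.concatenate([pix(c,X)-p for c,p in obs])
    r=least_squares(f,[0.5,-0.2,0.05]); return r.x, np.sqrt(np.mean(r.fun**2))
def onplane(c,p,z):
    r=least_squares(lambda q:pix(c,np.array([q[0],q[1],z]))-p,[0.5,-0.2]); return r.x
E
python3 - <<'E'
from h import *
np.set_printoptions(precision=4,suppress=True)
s=robot.read_state(); print(s['t'],s['tool_pos'],s['orientation'],s['opening'],robot.grip_point_offset)
C={n:eyes.calibration(n) for n in('scene','top')}
for n in C:
    im=eyes.read_camera(n); cv2.imwrite(f'pics/{n}0.png',im[:,:,::-1])
    print(n,-np.array(C[n]['R']).T@C[n]['t'],C[n]['K'][0][0])
for th in ['stand','bar_middle','bar_grip','mark','lever_blade','spice_jar','jigger','tamper']:
    o=[]
    for n in C:
        r=eyes.place_of(n,th); print(th,n,[(np.round(d['xy'],1),round(d['conf'],2)) for d in r[:2]])
        if r:o.append((C[n],np.array(r[0]['xy'])))
    if len(o)==2: print('   ',*tri(o))
E
```

```text
0.0 [ 0.1851 -0.5701  0.2176] [-3.1012 -0.4907  0.0002] 0.09304752742384524 0.0188
scene [-0.0289  0.9778  0.8124] 475.4036365054041
top [0.4285 0.0056 1.0357] 364.7505273430588
stand scene [(array([307.1, 224.5]), 0.86)]
stand top [(array([297.5, 189.4]), 0.62)]
    [ 0.5916  0.0203 -0.0009] 1.1925002668304954
bar_middle scene [(array([313.8, 197.5]), 0.65)]
bar_middle top []
bar_grip scene [(array([348.4, 203. ]), 0.89)]
bar_grip top [(array([322.1, 220.3]), 0.68)]
    [ 0.4951 -0.0477  0.0672] 0.396442486459302
mark scene [(array([301.5, 183.9]), 0.52), (array([293.5, 321.1]), 0.43)]
mark top [(array([332.3, 158.2]), 0.54)]
    [ 0.6675 -0.075   0.0663] 1.338617763715245
lever_blade scene [(array([342.3, 193.3]), 0.71)]
lever_blade top [(array([337.6, 199.2]), 0.6), (array([316.7, 178.8]), 0.34)]
    [ 0.5474 -0.0928  0.0606] 1.2012200923923828
spice_jar scene [(array([240.9, 291.8]), 0.96)]
spice_jar top [(array([184.7, 190.5]), 0.59)]
    [ 0.5865  0.3417 -0.0023] 0.7193259362972986
jigger scene [(array([381.3, 168.8]), 0.64)]
jigger top [(array([440.8, 202.6]), 0.55)]
    [ 0.5494 -0.399  -0.0036] 0.12385722849975188
tamper scene [(array([293.2, 315.6]), 0.66)]
tamper top [(array([175.8, 243.9]), 0.56), (array([321.7, 219.6]), 0.41)]
    [0.4294 0.3537 0.0086] 0.7437514404698005
```

Run:
```python
import cv2,numpy as np
a=cv2.imread('pics/scene0.png')[130:270,220:420]; b=cv2.imread('pics/top0.png')[120:270,240:440]
cv2.imwrite('pics/crop0.png',np.vstack([cv2.resize(a,(800,560),interpolation=2)[:300*2]])[:560]) 
cv2.imwrite('pics/crop1.png',cv2.resize(b,(800,600),interpolation=2))
```

```text
(no output)
```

View pics/crop0.png

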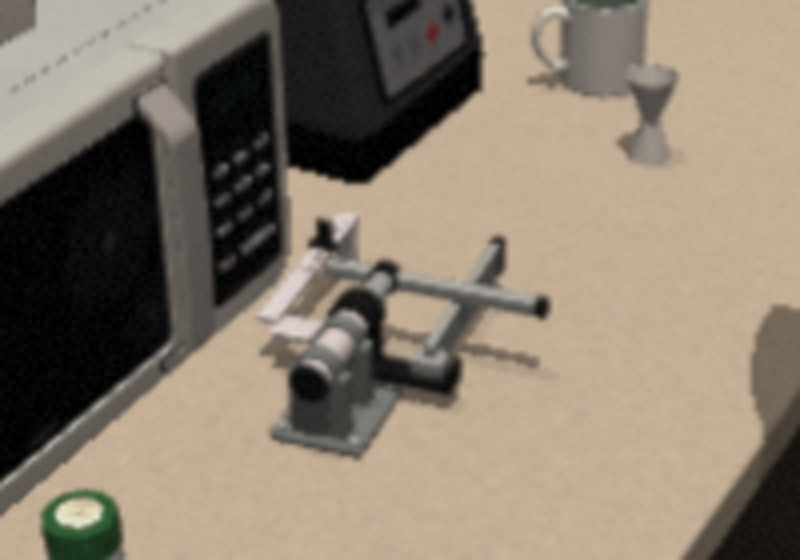

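View pics/crop1.png

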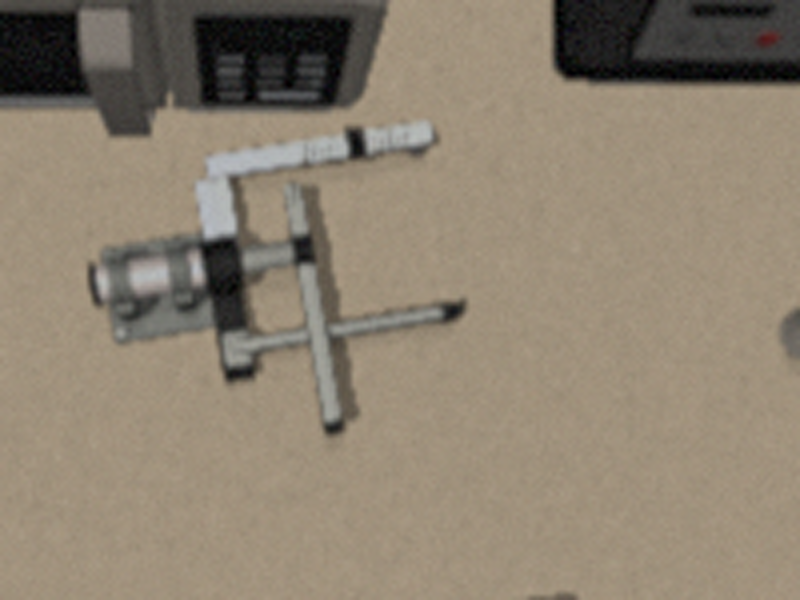

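View pics/top0.png

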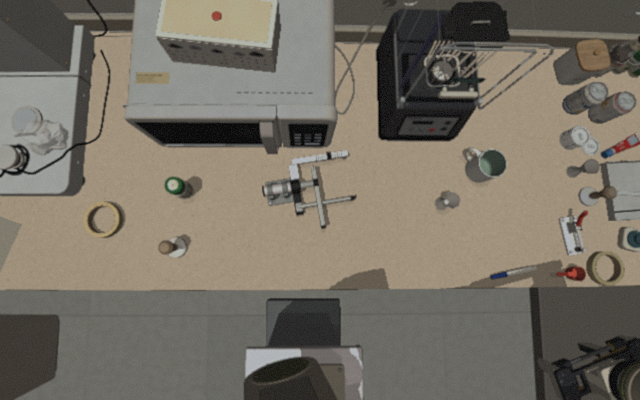

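Scene crop: bar ends are at about (330,268) and (542,307), the hub at (385,272), the pointer at (322,235) and the lever tip at (497,243). Top crop: bar ends are at (293,187) and (333,427), the pointer at (355,142) and the lever tip at (462,308). The jigger is well to the right. I'll fit the stand pose with both views.

Run:
```python
from h import *
np.set_printoptions(precision=4,suppress=True)
C={n:eyes.calibration(n) for n in('scene','top')}
T=lambda u,v:np.array([240+u/4,120+v/4]); S=lambda u,v:np.array([220+u/4,130+v/4])
pts=[('top',(-.045,-.046,.066),T(293,185)),('top',(-.045,.126,.066),T(333,429)),('top',(-.045,0,.070),T(303,249)),
('top',(-.147,.059,.048),T(463,308)),('scene',(-.045,.126,.060),S(546,306)),('scene',(-.045,-.046,.060),S(329,268)),('scene',(-.147,.059,.048),S(498,243)),
('scene',(-.045,0,.066),S(385,270)),('scene',(-.045,.1,.06),np.array([348.4,203])),('top',(-.045,.1,.06),np.array([322.1,220.3])),('scene',(0,0,0),np.array([307.1,224.5])),('top',(0,0,0),np.array([297.5,189.4]))]
def W(p,q): c,s=np.cos(p[2]),np.sin(p[2]); return np.array([p[0]+c*q[0]-s*q[1],p[1]+s*q[0]+c*q[1],q[2]])
f=lambda p:np.concatenate([pix(C[n],W(p,q))-u for n,q,u in pts])
r=least_squares(f,[.59,0,1.4],loss='soft_l1'); p=r.x; print(p,np.degrees(p[2])); print(f(p).reshape(-1,2))
m=least_squares(lambda z:np.concatenate([pix(C[n],W(p,(-.045-z[0],-.063,z[1])))-u for n,u in(('top',T(355,142)),('scene',S(322,235)))]),[.06,.06])
print('mark travel,z',m.x,m.fun)
for n,u in(('top',T(355,142)),('scene',S(322,235)),('top',np.array([332.3,158.2])),('scene',np.array([301.5,183.9]))):
  for z in(.055,.06,.07):
    a=onplane(C[n],u,z)-p[:2]; c,s=np.cos(p[2]),np.sin(p[2]); print(n,z,'stand xy',c*a[0]+s*a[1],-s*a[0]+c*a[1])
print('grip0',W(p,(-.045,.1,.06)))
```

```text
[0.5878 0.0146 1.7576] 100.70409104269105
[[-1.5183 -0.2655]
 [ 0.6398  1.1722]
 [-0.7623 -0.0753]
 [-0.4965  0.6954]
 [ 0.32   -0.1371]
 [-0.9383 -0.6978]
 [ 0.6302 -2.0526]
 [-0.515  -0.295 ]
 [-0.2207  1.7967]
 [-0.2027 -1.3208]
 [ 3.795  -0.6241]
 [ 1.2236 -0.2211]]
mark travel,z [0.0496 0.0572] [-0.5509  1.9996  1.7087 -0.7458]
top 0.055 stand xy -0.09746047626196733 -0.06876845233187887
top 0.06 stand xy -0.09685783992280356 -0.06761156488313738
top 0.07 stand xy -0.0956525672444758 -0.06529778998565422
scene 0.055 stand xy -0.09223288101917106 -0.06780303249953726
scene 0.06 stand xy -0.08461927652768034 -0.06453615598772558
scene 0.07 stand xy -0.06939206754469872 -0.05800240296410191
top 0.055 stand xy -0.10562584462979556 -0.059522531460580466
top 0.06 stand xy -0.10498157629675946 -0.05841278531688786
top 0.07 stand xy -0.10369303963068136 -0.056193293029505695
scene 0.055 stand xy -0.12045857132786675 -0.07577955434120702
scene 0.06 stand xy -0.11265862865397933 -0.07246001904353269
scene 0.07 stand xy -0.09705874330620802 -0.06582094844818151
grip0 [ 0.4979 -0.0482  0.06  ]
```

Request:
apply_moves(steps=[0, 0, 0, 0, 0, 0.61, 100, 0, 0, 0, 0, 0, 0.61, 100, 0.84, -0.95, 0, 0, 0, 0, 60, 0.84, -0.95, 0, 0, 0, 0, 60, 0.84, -0.95, 0, 0, 0, 0, 60, 0.84, -0.95, 0, 0, 0, 0, 60, 0.84, -0.95, 0, 0, 0, 0, 60, 0.84, -0.95, 0, 0, 0, 0, 60, 0.84, -0.95, 0, 0, 0, 0, 60, 0.84, -0.95, 0, 0, 0, 0, 60, 0.84, -0.95, 0, 0, 0, 0, 60, 0.84, -0.95, 0, 0, 0, 0, 60], grip_force=20)

```text
t: 1.9
tool_pos: [0.3808, -0.2424, 0.219]
orientation: [3.127, 0.291, 0.001]
force: [1.0, -0.9, -0.4]
opening: 0.0559
gripper_force: 0.0
```

Request:
apply_moves(steps=[0.845, -0.943, 0, 0, 0, 0, 60, 0.845, -0.943, 0, 0, 0, 0, 60, 0.845, -0.943, 0, 0, 0, 0, 60, 0.845, -0.943, 0, 0, 0, 0, 60, 0.845, -0.943, 0, 0, 0, 0, 60, 0.845, -0.943, 0, 0, 0, 0, 60, 0, 0, 1, 0, 0, 0, 60, 0, 0, 1, 0, 0, 0, 60, 0, 0, 1, 0, 0, 0, 60, 0, 0, 1, 0, 0, 0, 60, 0, 0, 0, 0, 0, 0, 60])

```text
t: 2.82
tool_pos: [0.4937, -0.0479, 0.0922]
orientation: [-3.125, -0.292, 0.015]
force: [-1.7, 1.0, -2.3]
opening: 0.0556
gripper_force: 0.0
```

Run:
```python
from h import *
a=eyes.read_camera('scene')[130:270,220:420,::-1]; cv2.imwrite('pics/s1.png',cv2.resize(a,(800,560),interpolation=2))
s=robot.read_state();print(s['tool_pos'],pix(eyes.calibration('scene'),np.array(s['tool_pos'])))
```

```text
[ 0.49525076 -0.0483682   0.09547911] [349.21679707 194.59370169]
```

View pics/s1.png

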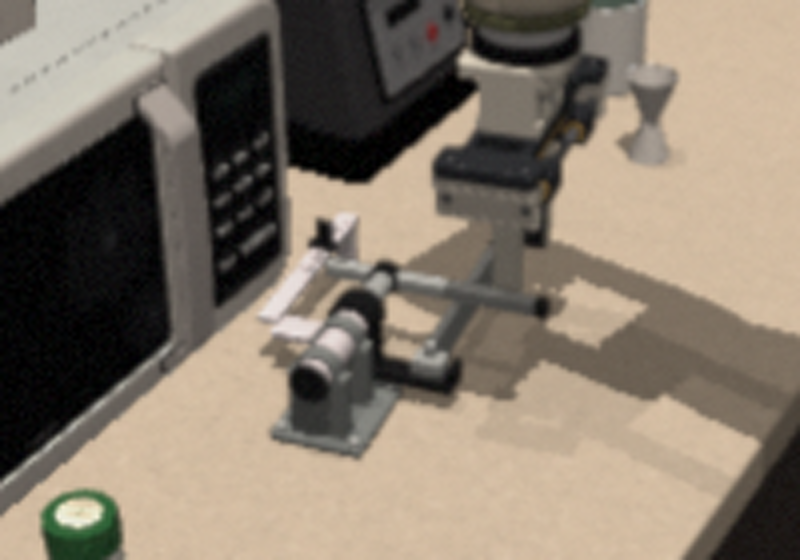

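Finger tip appears at about (507,285), just over the bar, where the prediction puts it. I'll descend and close.

Request:
apply_moves(steps=[0, 0, 0.5, 0, 0, 0, 60, 0, 0, 0.5, 0, 0, 0, 60, 0, 0, 0.5, 0, 0, 0, 60, 0, 0, 0.5, 0, 0, 0, 60, 0, 0, 0, 0, 0, 0, 60, 0, 0, 0, 0, 0, 0, 30, 0, 0, 0, 0, 0, 0, 0, 0, 0, 0, 0, 0, 0, 0, 0, 0, 0, 0, 0, 0, 0, 0, 0, 0, 0, 0, 0, 0], grip_force=20)

```text
t: 3.7
tool_pos: [0.499, -0.0492, 0.0397]
orientation: [3.128, 0.292, 0.002]
force: [-0.3, -0.1, 0.0]
opening: 0.0267
gripper_force: 0.0
```

Request:
apply_moves(steps=[0, 0, 0.2, 0, 0, 0, 25, 0, 0, 0, 0, 0, 0, 0, 0, 0, 0, 0, 0, 0, 0, 0, 0, 0, 0, 0, 0, 0, 0, 0, 0, 0, 0, 0, 0, 0, 0, 0, 0, 0, 0, 0, 0, 0, 0, 0, 0, 0, 0])

```text
t: 4.28
tool_pos: [0.4975, -0.0481, 0.032]
orientation: [-3.126, -0.292, 0.002]
force: [-1.1, 5.1, -1.4]
opening: 0.0118
gripper_force: 20.0
```

Request:
apply_moves(steps=[0, 0.25, 0, 0, 0, 0, 0, 0, 0.25, 0, 0, 0, 0, 0, 0, 0.25, 0, 0, 0, 0, 0, 0, 0.25, 0, 0, 0, 0, 0, 0, 0.25, 0, 0, 0, 0, 0, 0, 0.25, 0, 0, 0, 0, 0, 0, 0.1, 0, 0, 0, 0, 0, 0, 0, 0, 0, 0, 0, 0, 0, 0, 0, 0, 0, 0, 0, 0, 0, 0, 0, 0, 0, 0])

```text
t: 5.12
tool_pos: [0.5056, -0.0954, 0.032]
orientation: [-3.126, -0.291, 0.005]
force: [-5.6, 4.5, 3.7]
opening: 0.0119
gripper_force: 20.0
```

Run:
```python
from h import *
a=eyes.read_camera('scene')[170:230,270:370,::-1]; a=cv2.resize(a,(600,360),interpolation=2)
b=eyes.read_camera('top')[140:220,290:370,::-1]; cv2.imwrite('pics/t2.png',cv2.resize(b,(600,600),interpolation=2)); cv2.imwrite('pics/s2.png',a)
for n in('scene','top'):
  for th in('mark','bar_middle','bar_grip'): print(n,th,[(np.round(d['xy'],1),round(d['conf'],2)) for d in eyes.place_of(n,th)[:2]])
s=robot.read_state();print(s['tool_pos'])
```

```text
scene mark [(array([291.9, 319.6]), 0.48), (array([304.4, 185.9]), 0.43)]
scene bar_middle [(array([320.8, 189.6]), 0.7)]
scene bar_grip [(array([354.1, 196.4]), 0.63)]
top mark [(array([329. , 159.3]), 0.5), (array([330.6, 177.3]), 0.45)]
top bar_middle [(array([332.3, 178.5]), 0.52)]
top bar_grip []
[ 0.50553945 -0.09521153  0.03200991]
```

View pics/s2.png

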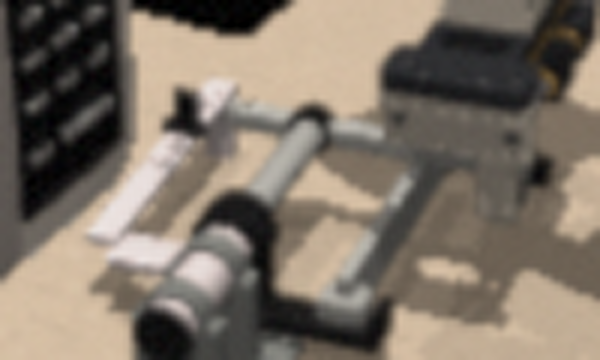

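View pics/t2.png

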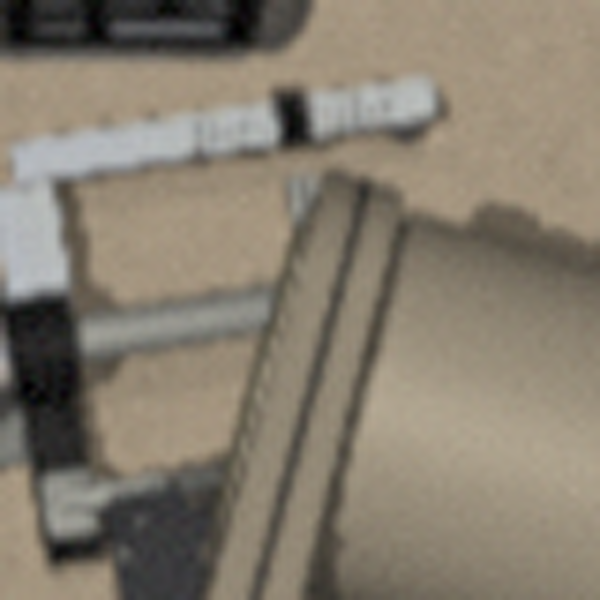

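The bar looks about level with the clip: top crop, clip at (292,117) and bar end at (305,178). I'll measure sub-pixel in both views.

Run:
```python
from h import *
np.set_printoptions(precision=4,suppress=True)
c=eyes.calibration('top')
im0=cv2.imread('pics/top0.png').astype(float).mean(2)
A=np.mean([eyes.read_camera('top').astype(float).mean(2) for _ in range(8)],0)
S=np.mean([eyes.read_camera('scene').astype(float).mean(2) for _ in range(8)],0)
yaw=1.7576
ux=np.array([np.cos(yaw),np.sin(yaw)]); uy=np.array([-ux[1],ux[0]])
# bar centre from bright pixels in top0, both long segments
print('bar rows'); P=[]
for v in list(range(169,179))+list(range(207,223)):
    x0=313.25+(v-166.7)*(323.25-313.25)/60; xs=np.arange(int(x0)-6,int(x0)+8); r=im0[v,xs]
    w=np.clip(r-135,0,None); 
    if w.sum()>0:P.append((v,(w*xs).sum()/w.sum(),))
P=np.array(P); k=np.polyfit(P[:,0],P[:,1],1); print(k,np.std(P[:,1]-np.polyval(k,P[:,0])))
a,b=[onplane(c,np.array([np.polyval(k,v),v]),.066) for v in(168,224)]; d=(a-b)/np.linalg.norm(a-b); print('bar dir yaw',np.degrees(np.arctan2(-d[1],-d[0]))-90,'rule-fit 100.70')
# clip
w=A[150:162,322:338]; print(w.astype(int))
print(im0[150:162,322:338].astype(int))
m=np.clip(110-w,0,None); vv,uu=np.mgrid[150:162,322:338]; cu,cv_=(m*uu).sum()/m.sum(),(m*vv).sum()/m.sum(); print('clip',cu,cv_)
for z in(.045,.055,.065):
    q=onplane(c,np.array([cu,cv_]),z); n=np.array([d[1],-d[0]]); print(z,q,'travel',(q-b)@n)
print(S[180:196,292:312].astype(int))
print(robot.read_state()['tool_pos'],robot.read_state()['t'])
```

```text
bar rows
[  0.1852 279.7708] 0.560643702017528
bar dir yaw -259.79089990627585 rule-fit 100.70
[[147 149 148 147 145 144 144 142 142 146 148 145 144 141 144 143]
 [146 149 150 145 122 117 116 113 123 145 150 146 139 135 147 152]
 [143 146 151 143  97  71  68  67  97 148 168 168 160 157 161 158]
 [143 147 156 152 101  48  30  37  79 143 177 178 178 176 172 157]
 [163 166 173 167 116  52  21  30  68 133 174 172 174 167 169 155]
 [175 180 179 175 137  67  23  22  51 118 172 171 171 158 166 149]
 [161 174 173 178 160  86  27  17  39 108 169 167 165 151 161 139]
 [159 174 174 174 166  94  25  16  37  98 154 143 132 119 127 116]
 [166 173 175 168 155  85  34  28  37  78 114 106  98  97 113 116]
 [135 133 133 132 123  82  60  68  75  81  91  94 111 121 130 134]
 [ 97  91  91 101 113 110 107 112 117 118 115 120 134 138 139 137]
 [115 114 113 118 128 128 130 133 133 133 133 132 133 136 140 138]]
[[148 145 145 148 143 141 141 141 143 143 146 142 142 139 141 142]
 [145 149 150 143 118 113 113 111 123 142 148 146 135 134 146 150]
 [142 146 147 140  95  71  70  68  93 148 169 166 155 157 160 155]
[... 1493 characters left out ...]
 184 185 180 155  70  19  16  55 136 203 191 142 112 133 148
  163 167]
 [137 185 187 186 177 144 100  42  17  18  56 137 193 148  99  92 105 114
  122 126]
 [137 184 189 188 169  99  46  25  21  19  38  87 123 103  88  90  97  95
   97  96]
 [136 183 188 187 165  96  73  57  46  31  32  47  72  89  90  93 103 111
  121 115]
 [135 182 187 187 183 176 179 149 123  84  57  64  75  88  91 100 115 136
  168 169]
 [139 184 188 191 203 212 206 173 168 165 121 119  94  90  96 112 121 145
  184 186]
 [174 189 191 202 218 215 190 169 167 152 130 119  99  91  99 114 119 141
  183 187]
 [184 191 199 213 222 216 200 176 161 130 119 111 100  94 100 117 125 145
  174 180]]
[ 0.5055 -0.0952  0.032 ] 6.3167
```

Run:
```python
from h import *
A=np.mean([eyes.read_camera('top').astype(float) for _ in range(4)],0).mean(2)
print(A[159:173,322:340].astype(int))
im0=cv2.imread('pics/top0.png').astype(float).mean(2)
for v in range(164,228,2):
    x0=int(round(313.25+(v-166.7)/6)); print(v,x0-6,im0[v:v+2,x0-6:x0+9].mean(0).astype(int))
```

```text
[[135 133 133 132 120  80  60  69  74  83  91  97 111 119 133 133 135 132]
 [ 94  91  92 100 112 109 108 113 116 115 114 119 132 137 139 137 136 133]
 [117 115 115 118 127 129 128 132 133 133 133 133 133 135 138 137 138 136]
 [135 134 133 133 131 134 133 134 135 134 129 116 111 112 124 136 138 139]
 [137 137 133 133 137 134 132 137 134 136 120  95  84  87 100 109 110 124]
 [136 135 133 136 138 132 124 141 133 139 115  89  83  82  83  79  68  89]
 [140 140 138 142 146 136 117 140 129 130 103  93  92  94  90  73  52  76]
 [145 144 144 147 147 137 119 141 125 112  88  97 101 101  94  76  59  84]
 [147 146 145 144 148 138 119 141 122  95  88 102 106 106  98  72  67  94]
 [145 146 147 146 146 140 129 133 110  85  98 110 112 112  99  68  77 103]
 [145 147 146 149 147 144 135 113  90  85 109 115 113 114  97  67  89 108]
 [148 146 146 148 150 149 135  96  91  95 115 120 117 113  91  72 103 114]
 [146 145 146 147 150 148 130  86  96 105 119 123 121 115  80  75 111 119]
 [145 146 146 147 148 143 116  81  95 115 124 124 125 112  76  90 120 123]]
164 307 [131 133 131 134 133 124 123 129 133 133 
[... 1490 characters left out ...]

208 314 [136 139 137 129 128 154 153 145 117  90  83  84  98 125 141]
210 314 [140 143 145 132 120 151 157 150 135  97  84  87  87 104 139]
212 315 [141 140 134 125 145 157 153 143  96  84  87  86 107 142 149]
214 315 [141 146 140 135 126 150 155 146 119  94  85  88 105 142 143]
216 315 [146 145 142 133 116 150 157 151 139  98  85  87  99 126 141]
218 316 [142 143 137 122 143 156 155 144 102  87  88  88 103 138 143]
220 316 [145 143 141 128 120 151 156 147 124  94  90  87  97 127 141]
222 316 [141 144 145 132 115 150 158 153 138  97  85  87  88 103 136]
224 317 [141 144 138 114 124 130 112  90  72  95 107 114 131 141 146]
226 317 [144 146 140 120  65  42  40  42  65 110 140 145 143 145 146]
```

Request:
apply_moves(steps=[0, 0.09, 0, 0, 0, 0, 0, 0, 0, 0, 0, 0, 0, 0, 0, 0, 0, 0, 0, 0, 0, 0, 0, 0, 0, 0, 0, 0, 0, 0, 0, 0, 0, 0, 0, 0, 0, 0, 0, 0, 0, 0, 0, 0, 0, 0, 0, 0, 0, 0, 0, 0, 0, 0, 0, 0, 0.15, 0, 0, 0, 0, 0, 0, 0.15, 0, 0, 0, 0, 0, 0, 0.15, 0, 0, 0, 0, 0, 0, 0, 0, 0, 0, 0, 0, 0])

```text
t: 7.52
tool_pos: [0.5138, -0.0953, 0.0296]
orientation: [-3.124, -0.292, 0.024]
force: [-26.4, 1.7, 9.4]
opening: 0.0117
gripper_force: 20.0
```

Request:
apply_moves(steps=[0, 0, 0, 0, 0, 0, 0, 0, 0, 0, 0, 0, 0, 0, 0.15, 0, 0, 0, 0, 0, 0, 0.15, 0, 0, 0, 0, 0, 0, 0.15, 0, 0, 0, 0, 0, 0, 0, 0, 0, 0, 0, 0, 0, 0, 0, 0, 0, 0, 0, 0, 0, 0, 0, 0, 0, 0, 0], grip_force=12)

```text
t: 8.18
tool_pos: [0.5281, -0.0924, 0.0291]
orientation: [-3.124, -0.292, 0.019]
force: [-15.7, 3.5, -2.3]
opening: 0.0124
gripper_force: 12.0
```

```bash
cat >> h.py <<'E'
def rep():
    s=robot.read_state(); a=np.array(s['tool_pos'])[:2]-[0.5878,0.0146]; c,q=np.cos(1.7576),np.sin(1.7576)
    print('t',s['t'],'travel',-(c*a[0]+q*a[1])-.045,'fy',-q*a[0]+c*a[1],'z',s['tool_pos'][2],'F',s['force'],s['orientation'])
E
python3 -c "
from h import *
rep()"
```

```text
t 8.1833 travel 0.04908311111786445 fy 0.07851027764273176 z 0.02905555064567881 F [-15.71012997   3.45720263  -2.27374521] [-3.12386713 -0.2917573   0.01935468]
```

Request:
apply_moves(steps=[0, 0.05, 0, 0, 0, 0, 0, 0, 0, 0, 0, 0, 0, 0, 0, 0, 0, 0, 0, 0, 0, 0, 0, 0, 0, 0, 0, 0, 0, 0, 0, 0, 0, 0, 0])

```text
t: 8.6
tool_pos: [0.5284, -0.0939, 0.0291]
orientation: [-3.124, -0.292, 0.019]
force: [-15.5, 3.4, -1.5]
opening: 0.0117
gripper_force: 12.0
```

Run:
```python
from h import *
rep()
A=np.mean([eyes.read_camera('top').astype(float) for _ in range(4)],0).mean(2)
print(A[153:173,324:340].astype(int))
S=np.mean([eyes.read_camera('scene').astype(float) for _ in range(4)],0)[175:215,285:345,::-1]
cv2.imwrite('pics/s3.png',cv2.resize(S.astype(np.uint8),(780,520),interpolation=2))
```

```text
t 8.6 travel 0.050591302636397883 fy 0.07854006045954745 z 0.02906076895352897 F [-15.48886229   3.361361    -1.48644778] [-3.12384802 -0.29160296  0.01924021]
[[156 154 101  45  34  49  72 107 111 111 107  93  63  88 102 104]
 [172 167 114  51  35  62  84 113 115 112 109  85  69  98 109 109]
 [179 178 135  64  46  86 101 118 118 117 110  78  75 107 113 114]
 [174 178 158  84  59 101 116 121 121 120 110  74  86 115 119 117]
 [174 173 165  91  67 105 123 123 122 121 103  73  99 121 122 122]
 [175 169 154  89  83 106 124 128 127 122  97  76 111 124 125 120]
 [133 132 120  85  98 114 128 130 129 123  87  81 121 128 128 121]
 [ 92 101 104  86 106 121 130 132 131 120  78  96 125 130 129 119]
 [116 114 111  97 108 127 132 131 130 111  80 112 130 132 132 116]
 [135 128 110 105 116 130 132 133 128 103  79 124 133 132 130 109]
 [136 127 101 115 126 131 133 131 126  91  84 123 133 132 127  95]
 [133 125  92 113 129 132 132 132 120  82  96 127 135 132 121  82]
 [137 117  98 111 130 132 132 129 108  79 114 132 133 131 119  74]
 [136 110 115 118 129 130 132 126  95  81 121 133 132 130 104  73]
 [136 109 129 126 131 131 133 124  84  87 126 133 132 125  89  77]
 [127 105 123 131 130 132 131 120  80 100 128 134 134 123  81  83]
 [123 110 116 130 131 131 128 107  80 115 131 133 133 117  72  87]
 [117 121 120 128 131 132 127  91  81 123 132 130 130 103  71 100]
 [107 122 127 131 131 132 123  82  91 125 134 133 126  88  76 115]
 [107 122 129 130 133 131 121  81 102 127 133 132 121  83  92 134]]
```

View pics/s3.png

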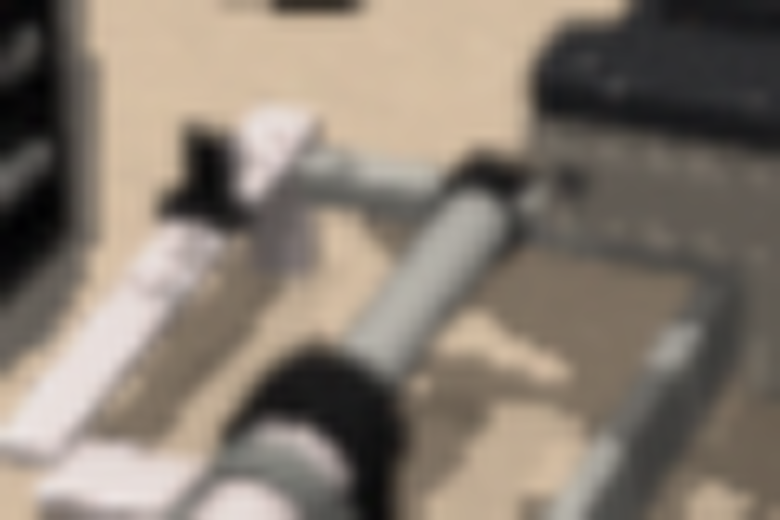

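Run:
```python
from h import *
C=eyes.calibration('scene');ux=np.array([np.cos(1.7576),np.sin(1.7576)]);uy=np.array([-ux[1],ux[0]])
def P(t,y,z,x=None): 
    q=np.array([.5878,.0146])+(-.045-t if x is None else x)*ux+y*uy; u=pix(C,np.array([*q,z])); return np.round((u-[285,175])*13,0)
print('bar end',P(.0506,-.046,.06),P(.0506,-.046,.066),P(.0506,-.046,.054),'hub',P(.0506,0,.06),P(.0506,0,.0725))
for t in(.045,.05,.055,.06,.065): print(t,[P(t,-.063,z) for z in(.05,.06,.07)],'body top',P(t,-.072,.043))
print('rule end top',P(0,-.072,.043,-.15),P(0,-.064,.043,-.15),P(0,-.08,.043,-.15),'rule other',P(0,-.072,.043,.02))
```

```text
bar end [292. 169.] [291. 147.] [292. 190.] hub [475. 201.] [475. 155.]
0.045 [array([217., 205.]), array([216., 169.]), array([214., 132.])] body top [183. 224.]
0.05 [array([225., 194.]), array([224., 158.]), array([222., 122.])] body top [191. 213.]
0.055 [array([233., 184.]), array([232., 148.]), array([230., 112.])] body top [199. 203.]
0.06 [array([241., 174.]), array([239., 138.]), array([238., 101.])] body top [207. 193.]
0.065 [array([249., 163.]), array([247., 127.]), array([246.,  91.])] body top [215. 182.]
rule end top [275. 102.] [306. 107.] [245.  97.] rule other [ -1. 468.]
```

Scene crop: bar end at about (292,169) matches the model. The clip body near (200,205) and the blade at (207,150) put the mark at 50–55 mm of travel. I'll aim for about 52 mm, then slide the lever.

Request:
apply_moves(steps=[0, 0.05, 0, 0, 0, 0, 0, 0, 0, 0, 0, 0, 0, 0, 0, 0, 0, 0, 0, 0, 0, 0, 0, 0, 0, 0, 0, 0, 0, 0, 0, 0, 0, 0, 0, 0, 0, 0, 0, 0, 0, 0, 0, 0, 0, 0, 0, 0, 0, 0.12, 0, 0, 0, 0, 0, 0, 0.12, 0, 0, 0, 0, 0, 0, 0.12, 0, 0, 0, 0, 0, 0, 0, 0, 0, 0, 0, 0, 0])

```text
t: 9.92
tool_pos: [0.539, -0.0934, 0.0289]
orientation: [-3.124, -0.292, 0.021]
force: [-17.9, 3.6, -1.3]
opening: 0.0119
gripper_force: 12.1
```

```bash
python3 -c "
from h import *
rep()"
```

```text
t 9.9167 travel 0.05204349737031788 fy 0.0679859655801251 z 0.02887143610533289 F [-17.93327549   3.62003022  -1.30793541] [-3.12377597 -0.29173228  0.02109194]
```

Request:
apply_moves(steps=[0.1, 0, 0, 0, 0, 0, 0, 0.1, 0, 0, 0, 0, 0, 0, 0.1, 0, 0, 0, 0, 0, 0, 0.1, 0, 0, 0, 0, 0, 0, 0.1, 0, 0, 0, 0, 0, 0, 0.1, 0, 0, 0, 0, 0, 0, 0.1, 0, 0, 0, 0, 0, 0, 0.1, 0, 0, 0, 0, 0, 0, 0, 0, 0, 0, 0, 0, 0, 0, 0, 0, 0, 0, 0, 0])

```text
t: 10.75
tool_pos: [0.5622, -0.0894, 0.0289]
orientation: [-3.124, -0.292, 0.022]
force: [-18.4, 0.2, 0.7]
opening: 0.0119
gripper_force: 12.8
```

```bash
python3 -c "
from h import *
rep()"
```

```text
t 10.75 travel 0.05244823262042625 fy 0.04447368351391863 z 0.028853442264713872 F [-18.39518214   0.21457638   0.66837018] [-3.12435281 -0.29153646  0.02196517]
```

Request:
apply_moves(steps=[0.05, 0, 0, 0, 0, 0, 0, 0.05, 0, 0, 0, 0, 0, 0, 0.05, 0, 0, 0, 0, 0, 0, 0.05, 0, 0, 0, 0, 0, 0, 0, 0, 0, 0, 0, 0, 0, 0, 0, 0, 0, 0, 0, 0])

```text
t: 11.25
tool_pos: [0.5658, -0.0888, 0.0287]
orientation: [-3.124, -0.291, 0.029]
force: [-30.7, -0.3, 10.1]
opening: 0.0119
gripper_force: 21.1
```

```bash
python3 -c "
from h import *
rep()"
```

```text
t 11.25 travel 0.0525267582973043 fy 0.040806579342419325 z 0.02874333022227153 F [-30.74959227  -0.31794391  10.05264988] [-3.12431952 -0.29080781  0.02948549]
```

Force rose from 18 to 31 N at fy ≈ 40.8 mm, where the stop should be. I'll check visually.

Run:
```python
from h import *
S=np.mean([eyes.read_camera('scene').astype(float) for _ in range(4)],0)[175:230,285:360,::-1]
cv2.imwrite('pics/s4.png',cv2.resize(S.astype(np.uint8),(780,572),interpolation=2)); rep()
```

```text
t 11.45 travel 0.05253653378552378 fy 0.04083590681877579 z 0.028733857233047735 F [-31.28253384  -0.26834142   9.35796032] [-3.12433691 -0.29078193  0.02935687]
```

View pics/s4.png

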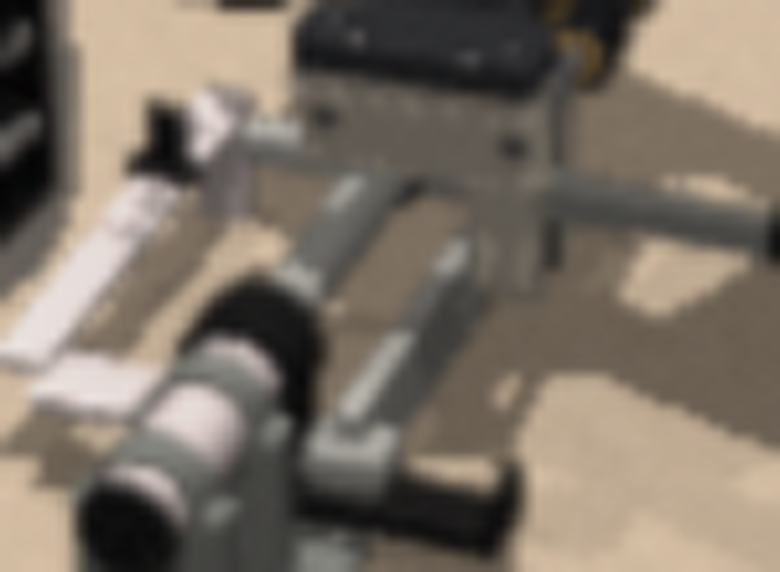

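The lever carriage, at (350,455), is slid fully against the cradle. The bar is held by the fingers at about (510,200) and the clip is at (160,150), unchanged relative to the bar. Handing in.

```bash
python3 -c "
from h import *
rep(); print(robot.close_job())"
```

```text
t 11.45 travel 0.05253653378552378 fy 0.04083590681877579 z 0.028733857233047735 F [-31.28253384  -0.26834142   9.35796032] [-3.12433691 -0.29078193  0.02935687]
the job is handed in; nothing more can be done
None
```

I handed the job in at 11.5 s: the bar is still held at about 52.5 mm of travel (mark measured at 50–55 mm), the lever is pushed to its closed stop, and the jar, jigger and tamper were left alone; the hand-in gave no verdict.

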